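# Tip the glazed beads out of the notched tray

## Robot

A 7-joint arm with a two-finger parallel gripper is mounted at the origin on the work surface; the furniture and walls round the work are solid. World frame = base frame: x ahead of the robot, y to its left, z up, the work surface at z = 0. Lengths are in mm, angles in rad, forces in N, time in s.
With the tool pointing down it reaches from about 400 to 875 mm from the base axis. Payload 4.4 kg.
Tool frame: the origin (TCP) lies at the very end of the fingers, on their centre line; the grasp point (between the pads) lies 19 mm behind it; z points along the fingers, y is the direction in which the jaws open and shut (so a half turn about z gives the same grasp; the last joint's range is limited). The gripper opens to 85 mm and grips with 20 to 120 N. Pads are 22 mm wide; open, the fingers measure 114 mm over their backs; the gripper's body (76 mm by 85 mm) begins 54 mm behind the grasp point. The pads swing forward as they close: fully open they stand 13 mm farther back than shut.
Start: joints at [1.044, 0.628, 0.038, 1.517, -0.027, 0.996, -0.02], TCP at [289.06, -582.204, 231.313] pointing down, gripper open.
Joint ranges: [-3.06, 3.06], [-0.37, 2.12], [-1.25, 1.32], [0.18, 2.47], [-1.1, 4.24], [0.23, 1.98], [-2.94, 2.94]. Speed limits (rad/s): [2.57, 2.57, 3.14, 3.14, 3.14, 3.14, 3.14].

## Interface

Orientations are given as [roll, pitch, yaw] about the fixed x, y, z axes, in that order (R = Rz(yaw) Ry(pitch) Rx(roll)).
In Python, from cell import ctrl, eyes gives the robot as it stands.
- The arm moves only by the tool move_arm, never from a script. Its argument "increments" is a list of rows, each a list of 6 numbers: the shift along the tool's x, y, z in cm, then the turn, a rotation vector about the tool's x, y, z in degrees. In form: [[x, y, z, wx, wy, wz], ...]. A call has 1 to 20 rows; each row is the pose to reach, as a shift and turn from the pose commanded when the call began, along the tool's axes at that moment; what a row does not reach only later rows make up. A row lasts 1/10 s, in which the tool goes at most 50 mm and 8.59 degrees, less where a joint would pass 70% of its speed; a pose out of reach is approached as far as the arm can. A call with a gripper value outside its range is refused whole. "grip" is the opening, from -1 (shut) to 1 (fully open), set as the call begins (left out, the last holds). The fingers move at their own pace and stop on an object; the grip force is fixed at half the most. Time passes only in rows, so rows that repeat a pose let the fingers close. It gives the time, the measured TCP pose, the force and the opening at its end, in the units of the state.
- ctrl.read_state(): the state, without advancing time (a new reading comes with each control period).
- eyes.get_image(name): name is "side" or "top" or "wrist"; returns the picture (384x512x3 uint8, red, green, blue); there is no depth.
- eyes.calibration(name): a dict with "fx", "fy", "cx", "cy" (pixels), "pose" (4x4, takes a point from camera to world coordinates); the wrist camera has in their place "tool_from_camera" (4x4, takes a point from camera to tool coordinates, whose origin is the TCP and whose axes are the flange's). Camera axes: x right, y up, looking along -z (the intrinsics and any distortion apply to the point x, -y, -z); pixel columns grow to the right and rows downward; lengths in mm; the calibration is good to about 2 mm. A picture is of the moment at which its call begins: read the wrist's pose just before it. calibration takes no time and is no camera call.
- ctrl.finish_job(): hands the job in, once; it reports no verdict.
The state is a dict: "clock": time; "qpos": joint angles; "qd": joint speeds; "tau": joint torques, N m; "eef_pos": TCP position; "tool_rot": TCP orientation; "force": force on the tool from outside, world axes, zero at the start; "torque": the same for the moment, N m; "width": finger opening in mm.
Only numpy, scipy, OpenCV 4.12 (cv2) and the standard library are available. Lean on these libraries where they do the work, as an engineer would, in place of code of your own. Each camera call takes 0.05 s, during which the arm holds its last target. There are 200 camera calls.

## Task

Set the black bowl on the bench under the notched corner of the aluminium tilting tray, then lift the tray by its wooden handle bar so that both blue beads roll out through the notch into the bowl. Lower the tray back onto its rest and leave the bowl standing upright on the bench with both beads in it.

Things in the scene. Friction and masses are not known exactly. Their poses are not given: they have to be found in the camera images.
- tray_handle (a point): Middle of the handle bar (dark wood, 12 mm thick, 78 mm clear between struts) of a square aluminium tray on a wooden stand. x: along the tray's diagonal to the notch; y: along the bar; z: up from the tray floor. Bar centre 24 mm above the tray's walls, 30 mm behind its rear corner, 123 mm above the bench at rest. Lifting it tilts the tray about a pivot parallel to y at x +151, z -44 mm here.
- tray_notch (a point): Tip of the tray floor in its notched corner (gap 51 mm), axes as tray_handle's; 96 mm above the bench at rest. The pivot is 60 mm behind it (x -60). At rest the tray leans 4 degrees back to the handle; it turns freely up to 48 degrees from rest, beads roll out at 15 to 35; let go, it falls back (weight under 3 N). The stand's base ends 50 mm behind the tip; beyond, the bench is clear.
- dark_bowl: Loose round bowl, black outside, white inside: rim 125 mm across, 59 mm high, foot 72 mm, 0.22 kg; origin at the centre of its underside, z up. Pinch the wall at the rim from above, one finger inside; it leans out 16 degrees there, so pinched by upright fingers the bowl tips by as much when lifted. It catches the beads with its centre 10 to 40 mm beyond the notch tip (25 is best), where it clears the tray tipped up to 35 degrees.
- bead_0: Blue glazed ceramic bead, a ball of 18 mm, 12 g, lying in the tray's corner by the handle; origin at its centre.
- bead_1: A second bead like bead_0, beside it.
Mind the look-alikes: they are no part of the job. Leave any green look-alike of the dark_bowl alone.

How it is judged (in metres and radians):
On the way:
1. the tray is tipped up past level, by at least 9 degrees, toward its notch (angle between tray_handle's own z axis and vertical above 0.15 rad and height (world z) of tray_handle above 0.14 m), for 0.1 s.
At the end, for the whole second after the job is handed in: Both beads lie inside the black bowl (within 50 mm of its axis, below its rim), the bowl stands upright (within 10 degrees) and still on the bench, and the tray lies back on its rest (within 8 degrees of level) (horizontal distance between each of bead_0, bead_1 and dark_bowl below 0.05 m and z of each of bead_0, bead_1 in the frame of dark_bowl below 0.05 m and height (world z) of dark_bowl below 0.01 m and angle between dark_bowl's own z axis and vertical below 0.17 rad and linear speed of dark_bowl below 0.03 m/s and angle between tray_handle's own z axis and vertical below 0.15 rad); the robot touches nothing.
It also fails if it takes over 64 s, if anything falls off the work surface, if the arm or the gripper's body presses on something with over 40 N, if the wrist force passes 120 N, or if a joint passes its speed limit or range.

## Working session

There is one attempt and no reset: what is moved stays moved. The work goes in short steps, Python scripts to look and compute and a tool call to move; the robot and the scene stay as the last step left them, time stands still between calls to the robot, and variables do not carry over. Pictures are saved under pics/ and viewed, about 8 in all and at most 12, crops included, and the job is handed in when it is done.

Besides the shell and the picture viewer there is one more tool, called after "Emit:" by a JSON object that holds its "method" and its "body". move_arm: Moves the arm, as the interface text tells. Its arguments: {"type":"object","properties":{"increments":{"type":"array","items":{"type":"array","items":{"type":"number"}}},"grip":{"type":"number"}},"required":["increments"]}

```bash
mkdir -p pics; python3 - <<'E'
from cell import ctrl, eyes
import cv2, numpy as np
np.set_printoptions(precision=4,suppress=True)
s=ctrl.read_state(); print(s)
for n in ["side","top","wrist"]:
    im=eyes.get_image(n); cv2.imwrite(f"pics/{n}0.png",im[:,:,::-1])
    print(n,eyes.calibration(n))
E
```

```text
{'clock': 0.0, 'qpos': array([ 1.0442,  0.6293,  0.0384,  1.5184, -0.027 ,  0.9963, -0.02  ]), 'qd': array([ 0.0001,  0.0005, -0.0016,  0.0008,  0.0021,  0.0011,  0.0004]), 'tau': array([ -0.0014, -56.3396,   1.2258, -19.3438,   0.011 ,   0.0108,
        -0.    ]), 'eef_pos': array([ 288.7901, -581.612 ,  230.3892]), 'tool_rot': array([-3.1397,  0.    ,  0.4608]), 'force': array([0.5307, 1.1108, 0.2001]), 'torque': array([-0.0207, -0.0114,  0.0332]), 'width': 85.24290979180198}
side {'fx': 481.37851225891086, 'fy': 481.37851225891086, 'cx': 258.539588883847, 'cy': 188.70070759847144, 'pose': array([[  -0.9999,   -0.017 ,    0.0014,  483.4375],
       [   0.0086,   -0.4305,    0.9025, 1259.3218],
       [  -0.0147,    0.9024,    0.4306,  708.6148],
       [   0.    ,    0.    ,    0.    ,    1.    ]])}
top {'fx': 487.58760295008346, 'fy': 487.58760295008346, 'cx': 263.203962372565, 'cy': 189.04903765788325, 'pose': array([[   0.0011,    0.9937,   -0.1125,  323.9009],
       [  -0.9999,    0.0027,    0.0144,    7.6546],
       [   0.0147,    0.1124,    0.9936, 1280.6346],
       [   0.    ,    0.    ,    0.    ,    1.    ]])}
wrist {'fx': 343.55120679986385, 'fy': 343.55120679986385, 'cx': 259.4380312952908, 'cy': 184.57711515262994, 'tool_from_camera': array([[   0.0003,    0.9598,    0.2808,   70.6025],
       [   1.    ,   -0.0005,    0.0007,   -0.0397],
       [   0.0008,    0.2808,   -0.9598, -141.6493],
       [   0.    ,    0.    ,    0.    ,    1.    ]])}
```

View pics/top0.png

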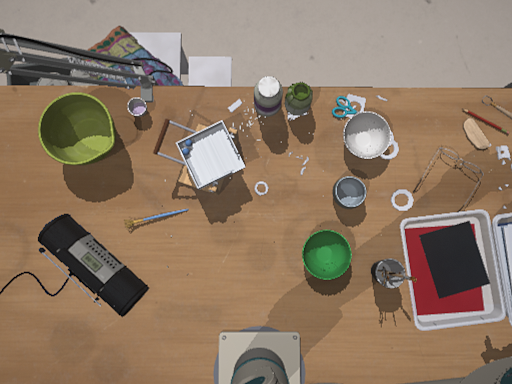

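View pics/side0.png

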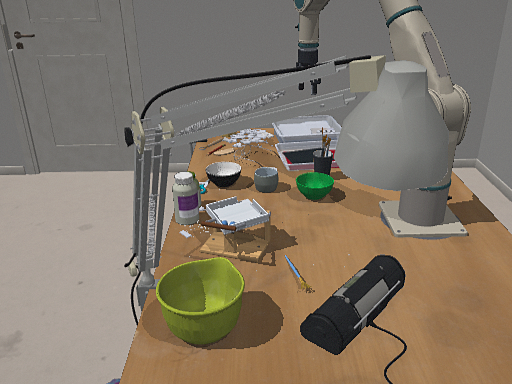

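Top view: tray at (210,152) with its handle bar at (163,137). Bowl candidates are the white-inside bowl at (368,135), which looks black outside in the side view at (223,173), the green bowl (327,255), the lime bowl (78,130) and the grey cup (350,192). Only the first fits "black outside, white inside". I'll confirm it in a crop.

```bash
python3 - <<'E'
import cv2, numpy as np
t=cv2.imread("pics/top0.png"); s=cv2.imread("pics/side0.png")
def c(im,x,y,w,h,W,H): return cv2.resize(im[y:y+h,x:x+w],(W,H),interpolation=cv2.INTER_CUBIC)
a=c(t,140,90,120,110,440,403)   # scale 3.667
b=c(t,325,90,98,110,359,403)
d=c(s,160,155,200,49,799,196)
cv2.imwrite("pics/crop1.png",np.vstack([np.hstack([a,b]),d]))
E
```

```text
(no output)
```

View pics/crop1.png

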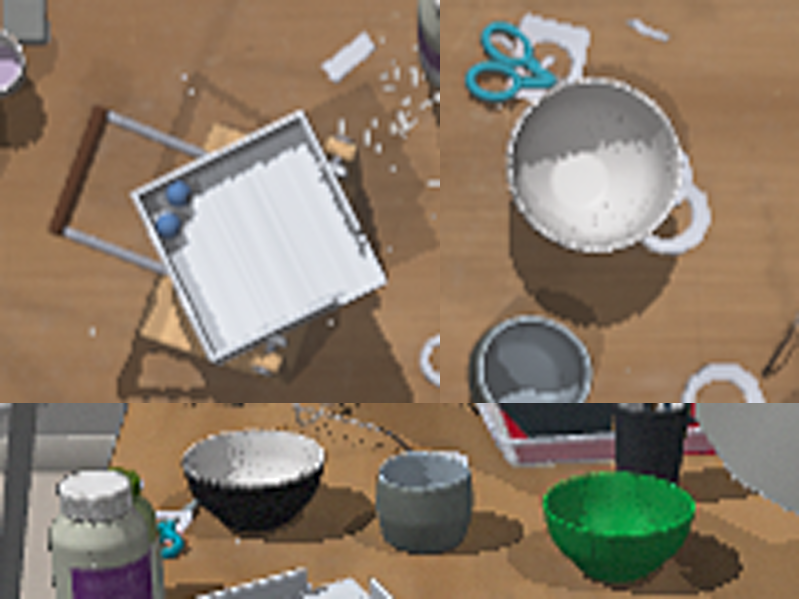

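Confirmed: the black bowl is the white-lined one at top (367,135). The scissors and two white rings lie next to it. The tray's notch is at top (243,166), pointing right and slightly down, and the beads are at (183,145).

```bash
cat > h.py <<'E'
import numpy as np, cv2
from scipy.optimize import least_squares
from scipy.spatial.transform import Rotation as R
def proj(cal,P,pose=None):
    M=np.linalg.inv(cal["pose"] if pose is None else pose); p=np.atleast_2d(P)@M[:3,:3].T+M[:3,3]
    return np.c_[cal["cx"]+cal["fx"]*p[:,0]/-p[:,2], cal["cy"]+cal["fy"]*-p[:,1]/-p[:,2]]
def ray(cal,uv,z,pose=None):
    T=cal["pose"] if pose is None else pose
    d=T[:3,:3]@np.array([(uv[0]-cal["cx"])/cal["fx"],-(uv[1]-cal["cy"])/cal["fy"],-1]); o=T[:3,3]
    return o+d*(z-o[2])/d[2]
def toolT(s):
    T=np.eye(4); T[:3,:3]=R.from_euler('xyz',s["tool_rot"]).as_matrix(); T[:3,3]=s["eef_pos"]; return T
def tray(p,pts): # p=x,y,yaw ; rest lean 4deg back (x axis up)
    return (R.from_euler('z',p[2])*R.from_euler('y',-4,degrees=True)).apply(pts)+[p[0],p[1],123]
E
python3 - <<'E'
from h import *
from cell import eyes
np.set_printoptions(precision=1,suppress=True)
c=eyes.calibration("top")
pts=np.array([[0,0,0],[30,0,-24],[120,90,-24],[120,-90,-24]]); 
uv=np.array([[161.5,136.6],[176.8,142.6],[222.4,120.8],[198.6,188.2]])
f=lambda p:(proj(c,tray(p,pts))-uv).ravel()
p0=[*ray(c,uv[0],123)[:2],-1.9]
r=least_squares(f,p0); print(r.x,np.degrees(r.x[2]),r.fun.reshape(-1,2))
n=tray(r.x,np.array([[211,0,-42]]))[0]; print("notch",n,proj(c,n))
h=ray(c,uv[0],123);print("handle",h)
u=np.array([np.cos(r.x[2]),np.sin(r.x[2])]);print("bowl goal",n[:2]+25*u)
b=ray(c,(367.3,135),59);print("bowl",b)
print("bar ends",ray(c,(167.3,120),123),ray(c,(155.8,153.3),123))
for k,q in dict(tape=(383,155),sciss=(345,107),green=(327,255),cup=(137,106),post=(150,92),cup2=(350,192),ring=(261,187),bottle=(267,97)).items(): print(k,ray(c,q,0))
E
```

```text
[581.1 234.2  -1.9] -108.6355485432031 [[ 0.8  0.2]
 [-0.6  0.2]
 [ 0.3 -0.9]
 [-0.5  0.5]]
notch [512.9  32.   95.8] [[246.3 166.8]]
handle [581.6 236.2 123. ]
bowl goal [504.9   8.3]
bowl [ 602.3 -276.7   59. ]
bar ends [622.6 223.2 123. ] [540.6 248.9 123. ]
tape [ 561.4 -331.3    0. ]
sciss [ 692.5 -231.7    0. ]
green [ 296.2 -177.6    0. ]
cup [692.3 328.2   0. ]
post [731.2 294.4  -0. ]
cup2 [ 461.6 -240.9    0. ]
ring [474.3  -5.1   0. ]
bottle [719.1 -21.    0. ]
```

```bash
cat >> h.py <<'E'
YAW=np.radians(-108.6); U=np.array([np.cos(YAW),np.sin(YAW),0]); Z=np.array([0,0,1.])
def pinchR(tilt): # hand leans by tilt (deg) toward U
    s,c=np.sin(np.radians(tilt)),np.cos(np.radians(tilt))
    return np.c_[np.cross(U,Z),-U*c+s*Z,-U*s-c*Z]
def rel(s,P,Rt):
    T=toolT(s); d=T[:3,:3].T@(np.array(P)-T[:3,3])/10
    w=np.degrees(R.from_matrix(T[:3,:3].T@Rt).as_rotvec()); return np.round(np.r_[d,w],2)
E
python3 - <<'E'
from h import *
from cell import ctrl
s=ctrl.read_state(); Rt=pinchR(16)
rim=np.array([602.3,-276.7,59])+61*U; t=rim+27*Rt[:,2]; hov=t-95*Rt[:,2]
print(rim,t,hov,rel(s,hov,Rt)); print(Rt)
E
```

```text
[ 582.84348213 -334.51387301   59.        ] [ 585.21724385 -327.46038279   33.04593421] [ 576.86511929 -352.27821875  124.36579532] [  36.     -7.73   10.63   -7.84   18.72 -133.94]
[[-0.94776841  0.30660337  0.0879171 ]
 [ 0.31895931  0.91105347  0.26124038]
 [ 0.          0.27563736 -0.9612617 ]]
```

Emit:
{"method": "move_arm", "body": {"increments": [[4,-0.8,0.5,-0.9,2.1,-15],[8,-1.6,1,-1.7,4.2,-30],[12,-2.5,2,-2.6,6.2,-45],[16,-3.4,3,-3.5,8.3,-60],[20,-4.3,4,-4.4,10.4,-74],[24,-5.2,5.5,-5.2,12.5,-89],[28,-6,7,-6.1,14.6,-104],[32,-6.9,9,-7,16.6,-119],[36,-7.73,10.63,-7.84,18.72,-133.94],[36,-7.73,10.63,-7.84,18.72,-133.94],[36,-7.73,10.63,-7.84,18.72,-133.94],[36,-7.73,10.63,-7.84,18.72,-133.94],[36,-7.73,10.63,-7.84,18.72,-133.94],[36,-7.73,10.63,-7.84,18.72,-133.94],[36,-7.73,10.63,-7.84,18.72,-133.94],[36,-7.73,10.63,-7.84,18.72,-133.94],[36,-7.73,10.63,-7.84,18.72,-133.94],[36,-7.73,10.63,-7.84,18.72,-133.94],[36,-7.73,10.63,-7.84,18.72,-133.94],[36,-7.73,10.63,-7.84,18.72,-133.94]], "grip": 0.2}}

```text
clock: 2.15
eef_pos: [577.1, -352.7, 125.2]
tool_rot: [2.864, 0.001, 2.816]
force: [1.1, 0.2, 0.3]
width: 51.2
```

```bash
python3 - <<'E'
from h import *
from cell import ctrl,eyes
s=ctrl.read_state(); im=eyes.get_image("wrist"); print(s["clock"],s["eef_pos"],s["tool_rot"],s["width"],s["qpos"])
c=eyes.calibration("wrist"); Tc=toolT(s)@c["tool_from_camera"]
a=np.linspace(0,2*np.pi,60); rim=np.c_[602.3+62*np.cos(a),-276.7+62*np.sin(a),59+0*a]
im=im[:,:,::-1].copy()
M=np.linalg.inv(Tc); front=(rim@M[:3,:3].T+M[:3,3])[:,2]<-10
for p in proj(c,rim[front],Tc): cv2.circle(im,tuple(int(v) for v in p.round()),1,(0,0,255),-1)
cv2.imwrite("pics/w1.png",im)
E
```

```text
2.15 [ 577.08028939 -352.65465057  125.16158905] [2.86388166e+00 8.00457654e-04 2.81632573e+00] 51.23212995599088 [ 1.01765832  0.93961788 -0.74036614  1.4366949   0.36193183  1.00106373
  1.5434067 ]
```

View pics/w1.png

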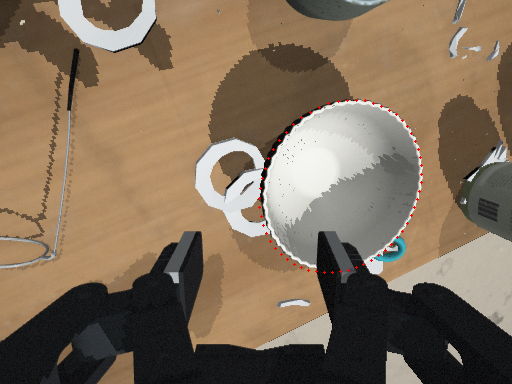

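The rim overlay matches the bowl within about 2 px, and the fingers straddle the rim. Descending and closing.

Emit:
{"method": "move_arm", "body": {"increments": [[0,0,2,0,0,0],[0,0,4,0,0,0],[0,0,6,0,0,0],[0,0,7.5,0,0,0],[0,0,8.5,0,0,0],[0,0,9.5,0,0,0],[0,0,9.5,0,0,0],[0,0,9.5,0,0,0]]}}

```text
clock: 3.0
eef_pos: [585.9, -328.4, 34.0]
tool_rot: [2.864, 0.002, 2.817]
force: [0.3, 0.3, 0.8]
width: 51.1
```

Emit:
{"method": "move_arm", "body": {"increments": [[0,0,0,0,0,0],[0,0,0,0,0,0],[0,0,0,0,0,0],[0,0,0,0,0,0],[0,0,0,0,0,0],[0,0,0,0,0,0],[0,0,0,0,0,0],[0,0,0,0,0,0]], "grip": -1}}

```text
clock: 3.8
eef_pos: [586.6, -327.4, 35.2]
tool_rot: [2.862, 0.002, 2.817]
force: [-0.8, 0.8, 5.9]
width: 4.6
```

Emit:
{"method": "move_arm", "body": {"increments": [[0,0.3,-1,0,0,0],[0,0.8,-2.9,0,0,0],[0,1.4,-4.8,0,0,0],[0,2.1,-7.2,0,0,0],[0,2.76,-9.6,0,0,0],[0,2.76,-9.6,0,0,0],[0,2.76,-9.6,0,0,0]]}}

```text
clock: 4.5
eef_pos: [585.8, -328.5, 134.9]
tool_rot: [2.865, 0.003, 2.817]
force: [-0.2, -0.3, -1.8]
width: 4.4
```

```bash
python3 - <<'E'
from h import *
from cell import ctrl,eyes
s=ctrl.read_state(); im=eyes.get_image("side"); w=eyes.get_image("wrist")
a=cv2.resize(im[110:230,160:340],(540,360),interpolation=cv2.INTER_CUBIC)
w=cv2.resize(w,(250,188)); w=np.vstack([w,np.zeros((172,250,3),np.uint8)])
cv2.imwrite("pics/s1.png",np.hstack([a,w])[:,:,::-1]); print(s["clock"],s["eef_pos"],s["width"],s["force"])
Rt=pinchR(16); n=np.array([512.9,32,96])
# bowl centre relative to TCP at pick: rim centre-> now
off=np.array([602.3,-276.7,0])-np.array([586.6,-327.4,35.2])
for al,z in [(125,100),(125,14),(25,14),(25,1)]:
    c=n+al*U; c[2]=z; t=c-off; print(al,z,c,t,rel(s,t,Rt))
E
```

```text
4.5 [ 585.75844489 -328.51922444  134.87686156] 4.372913699824509 [-0.19855114 -0.33676752 -1.84293251]
125 100 [473.03008634 -86.47105125 100.        ] [ 457.33008634 -137.17105125  135.2       ] [18.28 13.53  3.75 -0.14  0.16  0.05]
125 14 [473.03008634 -86.47105125  14.        ] [ 457.33008634 -137.17105125   49.2       ] [18.3  11.18 12.03 -0.14  0.16  0.05]
25 14 [504.92601727   8.30578975  14.        ] [489.22601727 -42.39421025  49.2       ] [18.3  20.8  14.76 -0.14  0.16  0.05]
25 1 [504.92601727   8.30578975   1.        ] [489.22601727 -42.39421025  36.2       ] [18.31 20.44 16.01 -0.14  0.16  0.05]
```

View pics/s1.png

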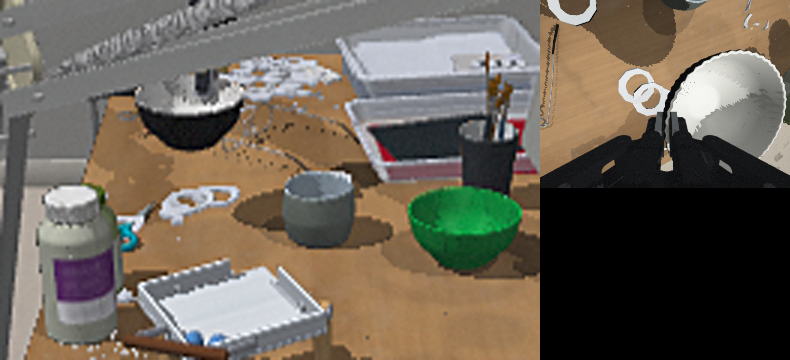

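The bowl hangs level in the grip, about 100 mm up. Carrying it to a point out beyond the notch, then lowering.

Emit:
{"method": "move_arm", "body": {"increments": [[1,0.7,0.2,0,0,0],[3,2.2,0.6,0,0,0],[6,4.4,1.2,0,0,0],[9,6.7,1.85,0,0,0],[12,8.9,2.5,0,0,0],[15,11.1,3.1,0,0,0],[17.3,12.8,3.55,0,0,0],[18.3,13.5,3.75,0,0,0],[18.3,13.5,3.75,0,0,0],[18.3,12.9,5.8,0,0,0],[18.3,12.1,8.8,0,0,0],[18.3,11.4,11.2,0,0,0],[18.3,11.2,12,0,0,0],[18.3,11.2,12,0,0,0],[18.3,11.2,12,0,0,0]]}}

```text
clock: 6.1
eef_pos: [458.2, -136.8, 49.2]
tool_rot: [2.863, 0.003, 2.816]
force: [-0.1, -0.9, -1.6]
width: 4.5
```

```bash
python3 - <<'E'
from h import *
from cell import ctrl,eyes
s=ctrl.read_state(); w=eyes.get_image("wrist"); t=eyes.get_image("top")
t=cv2.resize(t[80:240,140:340],(600,480),interpolation=cv2.INTER_CUBIC)
cv2.imwrite("pics/t2.png",t[:,:,::-1]); cv2.imwrite("pics/w2.png",w[:,:,::-1])
print(s["clock"],s["eef_pos"],s["width"],s["force"])
Rt=pinchR(16); n=np.array([512.9,32,96]); off=np.array([602.3,-276.7,0])-np.array([586.6,-327.4,35.2])
for al,z in [(25,14),(25,1)]:
    c=n+al*U; c[2]=z; p=c-off; print(rel(s,p,Rt))
E
```

```text
6.1 [ 458.18738322 -136.8425419    49.22047594] 4.48133076692274 [-0.13798797 -0.85909482 -1.60098372]
[ 0.08  9.56  2.73 -0.04  0.16  0.  ]
[ 0.08  9.2   3.98 -0.04  0.16  0.  ]
```

View pics/t2.png

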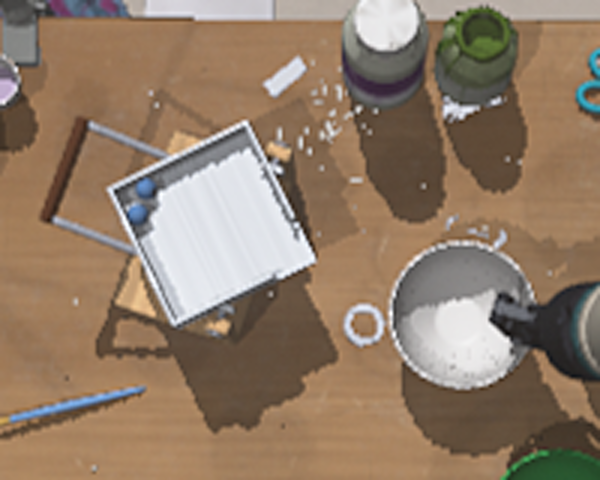

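The ring at crop (364,325) lies flat near the goal. I'll slide over it with the bowl 14 mm up and watch the force as I lower.

Emit:
{"method": "move_arm", "body": {"increments": [[0,0.8,0.2,0,0,0],[0,2.4,0.7,0,0,0],[0,4.4,1.25,0,0,0],[0,6.4,1.8,0,0,0],[0,8.2,2.35,0,0,0],[0.1,9.2,2.6,0,0,0],[0.1,9.56,2.73,0,0,0],[0.1,9.56,2.73,0,0,0],[0.1,9.44,3.1,0,0,0],[0.1,9.33,3.5,0,0,0],[0.1,9.25,3.8,0,0,0],[0.1,9.22,3.9,0,0,0],[0.1,9.22,3.9,0,0,0]]}}

```text
clock: 7.5
eef_pos: [487.5, -42.3, 36.3]
tool_rot: [2.864, 0.001, 2.816]
force: [-0.0, -0.5, -0.7]
width: 4.3
```

```bash
python3 - <<'E'
from h import *
from cell import ctrl,eyes
s=ctrl.read_state(); w=eyes.get_image("side"); t=eyes.get_image("top")
t=cv2.resize(t[110:210,200:300],(400,400),interpolation=cv2.INTER_CUBIC)
w=cv2.resize(w[170:270,190:290],(400,400),interpolation=cv2.INTER_CUBIC)
cv2.imwrite("pics/t3.png",np.hstack([t,w])[:,:,::-1])
print(s["clock"],s["eef_pos"],s["width"],s["force"])
E
```

```text
7.5 [487.54555414 -42.26945066  36.28903668] 4.273936201771566 [-0.00310037 -0.45429483 -0.69900249]
```

View pics/t3.png

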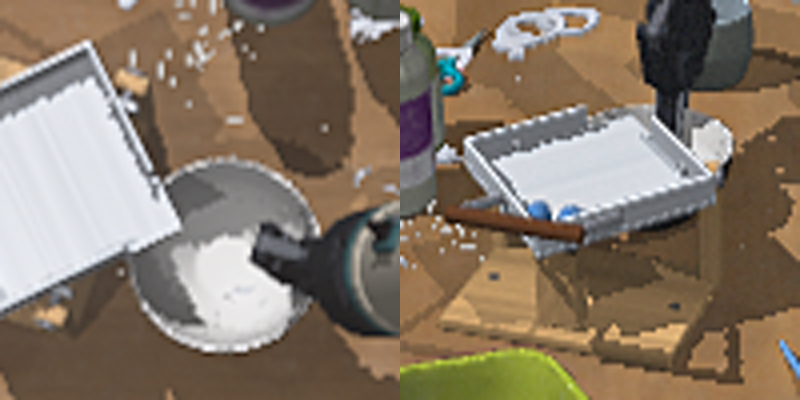

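Emit:
{"method": "move_arm", "body": {"increments": [[0,-0.03,0.1,0,0,0],[0,-0.06,0.2,0,0,0],[0,-0.06,0.2,0,0,0]]}}

```text
clock: 7.9
eef_pos: [487.9, -42.4, 35.3]
tool_rot: [2.864, 0.002, 2.817]
force: [-3.8, -3.4, 12.0]
width: 4.4
```

Emit:
{"method": "move_arm", "body": {"increments": [[0,0,0,0,0,0],[0,0,0,0,0,0],[0,0,0,0,0,0],[0,0,0,0,0,0],[0,0,0,0,0,0],[0,0,-1.5,0,0,0],[0,0,-4,0,0,0],[0,0,-8,0,0,0],[0,0,-12,0,0,0],[0,0,-15,0,0,0],[0,0,-15,0,0,0]], "grip": -0.1}}

```text
clock: 9.0
eef_pos: [476.5, -82.4, 181.7]
tool_rot: [2.864, 0.007, 2.814]
force: [0.1, 0.0, -1.4]
width: 38.2
```

```bash
python3 - <<'E'
from h import *
from cell import ctrl,eyes
s=ctrl.read_state(); t=eyes.get_image("top"); w=eyes.get_image("wrist")
c=eyes.calibration("wrist"); Tc=toolT(s)@c["tool_from_camera"]; w=w[:,:,::-1].copy()
a=np.linspace(0,2*np.pi,60); n=np.array([512.9,32,0]); g=n+25*U
P=np.c_[g[0]+62*np.cos(a),g[1]+62*np.sin(a),59+0*a]; P=np.vstack([P,[512.9,32,96]])
M=np.linalg.inv(Tc); P=P[(P@M[:3,:3].T+M[:3,3])[:,2]<-10]
for p in proj(c,P,Tc): cv2.circle(w,tuple(int(v) for v in p.round()),1,(0,0,255),-1)
t=cv2.resize(t[100:220,180:300],(384,384),interpolation=cv2.INTER_CUBIC)[:,:,::-1]
cv2.imwrite("pics/t4.png",cv2.resize(np.hstack([t,w]),None,fx=.85,fy=.85))
print(s["clock"],s["eef_pos"],s["width"],s["force"])
E
```

```text
9.0 [476.48745662 -82.42445603 181.71076658] 38.197300038212184 [ 0.13272321  0.02475536 -1.44133622]
```

View pics/t4.png

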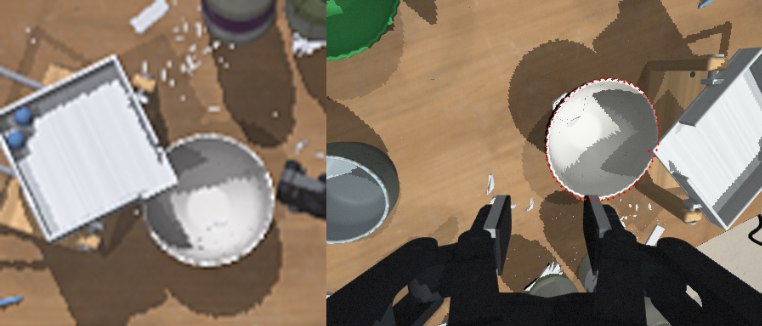

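The bowl stands level on its mark: the rim overlay fits and the notch tip projects over the bowl. Next is the handle.

```bash
python3 - <<'E'
from h import *
from cell import ctrl
s=ctrl.read_state(); Rt=pinchR(-4)
h=np.array([581.4,235.3,123])
t=h+17*Rt[:,2]; print(t, rel(s,[500,0,240],Rt), rel(s,t-110*Rt[:,2],Rt))
E
```

```text
[581.0217589  234.1760793  106.04141115] [ 0.17  9.88 -3.54 19.91  0.12 -0.04] [-1.000e-02  3.378e+01  5.790e+00  1.991e+01  1.200e-01 -4.000e-02]
```

Emit:
{"method": "move_arm", "body": {"increments": [[0.1,2,-1.5,3,0,0],[0.1,6,-3,7,0,0],[0.2,10,-3.5,11,0,0],[0.1,14,-2,15,0,0],[0.1,18,-0.4,18,0,0],[0.1,22,1.1,19.9,0,0],[0.1,26,2.7,19.9,0.1,0],[0,30,4.3,19.9,0.1,0],[0,33,5.5,19.9,0.1,0],[0,33.8,5.8,19.9,0.1,0],[0,33.8,5.8,19.9,0.1,0],[0,33.8,5.8,19.9,0.1,0]]}}

```text
clock: 10.3
eef_pos: [582.6, 240.7, 214.6]
tool_rot: [-3.07, -0.002, 2.817]
force: [0.3, -0.6, -0.0]
width: 38.5
```

```bash
python3 - <<'E'
from h import *
from cell import ctrl,eyes
s=ctrl.read_state(); w=eyes.get_image("wrist")[:,:,::-1].copy(); print(s["clock"],s["eef_pos"],s["tool_rot"],s["width"],s["qpos"])
c=eyes.calibration("wrist"); Tc=toolT(s)@c["tool_from_camera"]
P=tray([581.4,235.3,YAW],np.array([[0,y,0] for y in range(-45,46,5)]+[[30,0,-24],[120,90,-24],[120,-90,-24]]))
for p in proj(c,P,Tc): cv2.circle(w,tuple(int(v) for v in p.round()),1,(0,255,255),-1)
cv2.imwrite("pics/w5.png",w)
E
```

```text
10.3 [582.57369408 240.71176158 214.6212311 ] [-3.06951440e+00 -1.50284300e-03  2.81687498e+00] 38.48563201500475 [-0.11587286  0.70681242 -0.61185661  1.53200262  0.47592726  1.11226883
  0.39054306]
```

View pics/w5.png

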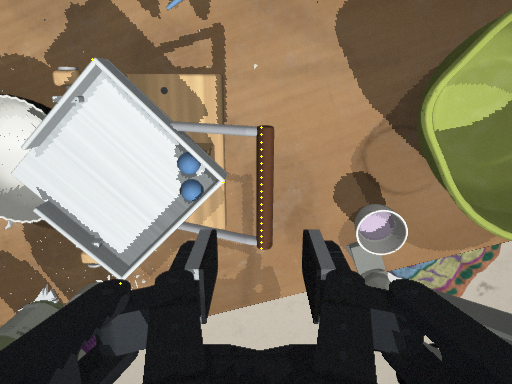

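The bar's centre is at column 265 against 262 predicted, about 1.5 mm farther from the tray. I'll correct for it and descend.

```bash
python3 - <<'E'
from h import *
from cell import ctrl
s=ctrl.read_state(); Rt=pinchR(-4)
h=np.array([581.4,235.3,123])-1.6*U
print(rel(s,h+17*Rt[:,2],Rt))
# arc: tray turn a from rest; tool frame at grasp
n=np.array([582,237,123.])
T0=pinchR(-4); 
for a in range(0,36,4):
    f=lambda ph:(-151*np.cos(ph)+44*np.sin(ph))*U+(151*np.sin(ph)+44*np.cos(ph))*Z
    d=f(np.radians(a-4))-f(np.radians(-4)); R1=pinchR(a-4)
    t=d+17*(R1[:,2]-T0[:,2]); print(a,np.round(T0.T@t/10,2),np.degrees(R.from_matrix(T0.T@R1).as_rotvec()).round(1))
E
```

```text
[-0.02  0.31 10.91 -0.11 -0.05 -0.06]
0 [0. 0. 0.] [0. 0. 0.]
4 [-0.   -0.23 -1.05] [-4. -0. -0.]
8 [ 0.   -0.52 -2.08] [-8. -0.  0.]
12 [-0.   -0.89 -3.08] [-12.  -0.  -0.]
16 [ 0.   -1.33 -4.06] [-16.  -0.  -0.]
20 [-0.   -1.83 -5.  ] [-20.   0.  -0.]
24 [ 0.   -2.4  -5.91] [-24.   0.  -0.]
28 [-0.   -3.04 -6.77] [-28.  -0.  -0.]
32 [ 0.   -3.73 -7.59] [-32.  -0.  -0.]
```

Emit:
{"method": "move_arm", "body": {"increments": [[0,0.3,2.5,0,0,0],[0,0.3,5,0,0,0],[0,0.3,7.5,0,0,0],[0,0.3,9.3,0,0,0],[0,0.3,10.4,0,0,0],[0,0.3,10.9,0,0,0],[0,0.3,10.9,0,0,0],[0,0.3,10.9,0,0,0]]}}

```text
clock: 11.15
eef_pos: [582.2, 238.1, 107.8]
tool_rot: [-3.074, 0.001, 2.817]
force: [-0.1, 0.4, 0.8]
width: 38.6
```

Emit:
{"method": "move_arm", "body": {"increments": [[0,0,0,0,0,0],[0,0,0,0,0,0],[0,0,0,0,0,0],[0,0,0,0,0,0],[0,0,0,0,0,0],[0,0,0,0,0,0],[0,0,0,0,0,0]], "grip": -1}}

```text
clock: 11.85
eef_pos: [581.6, 236.7, 107.9]
tool_rot: [-3.07, 0.0, 2.817]
force: [-2.2, -2.4, 5.4]
width: 9.6
```

Emit:
{"method": "move_arm", "body": {"increments": [[0,-0.1,-0.5,-2,0,0],[0,-0.23,-1.05,-4,0,0],[0,-0.37,-1.57,-6,0,0],[0,-0.52,-2.08,-8,0,0],[0,-0.7,-2.58,-10,0,0],[0,-0.89,-3.08,-12,0,0],[0,-0.89,-3.08,-12,0,0],[0,-0.89,-3.08,-12,0,0]]}}

```text
clock: 12.65
eef_pos: [579.4, 230.6, 138.1]
tool_rot: [3.003, -0.0, 2.817]
force: [-0.9, -1.9, -1.9]
width: 10.0
```

Emit:
{"method": "move_arm", "body": {"increments": [[0,-0.1,-0.5,-2,0,0],[0,-0.23,-1.05,-4,0,0],[0,-0.37,-1.57,-6,0,0],[0,-0.52,-2.08,-8,0,0],[0,-0.7,-2.58,-10,0,0],[0,-0.89,-3.08,-12,0,0],[0,-1.1,-3.57,-14,0,0],[0,-1.33,-4.06,-16,0,0],[0,-1.58,-4.53,-18,0,0],[0,-1.83,-5,-20,0,0],[0,-1.83,-5,-20,0,0],[0,-1.83,-5,-20,0,0],[0,-1.83,-5,-20,0,0],[0,-1.83,-5,-20,0,0],[0,-1.83,-5,-20,0,0],[0,-1.83,-5,-20,0,0],[0,-1.83,-5,-20,0,0],[0,-1.83,-5,-20,0,0]]}}

```text
clock: 14.45
eef_pos: [571.4, 207.2, 184.7]
tool_rot: [2.653, -0.001, 2.817]
force: [-0.2, -5.3, -3.4]
width: 9.9
```

```bash
python3 - <<'E'
from h import *
from cell import ctrl,eyes
s=ctrl.read_state(); t=eyes.get_image("top"); w=eyes.get_image("side")
t=cv2.resize(t[100:220,150:300],(480,384),interpolation=cv2.INTER_CUBIC)
w=cv2.resize(w[150:270,190:290],(320,384),interpolation=cv2.INTER_CUBIC)
cv2.imwrite("pics/t6.png",np.hstack([t,w])[:,:,::-1]); print(s["clock"],s["eef_pos"],s["tool_rot"],s["force"],s["width"])
E
```

```text
14.45 [571.37601103 207.22734743 184.69038499] [ 2.65326849e+00 -9.09183375e-04  2.81706578e+00] [-0.24491413 -5.32984687 -3.36967952] 9.87273381724581
```

View pics/t6.png

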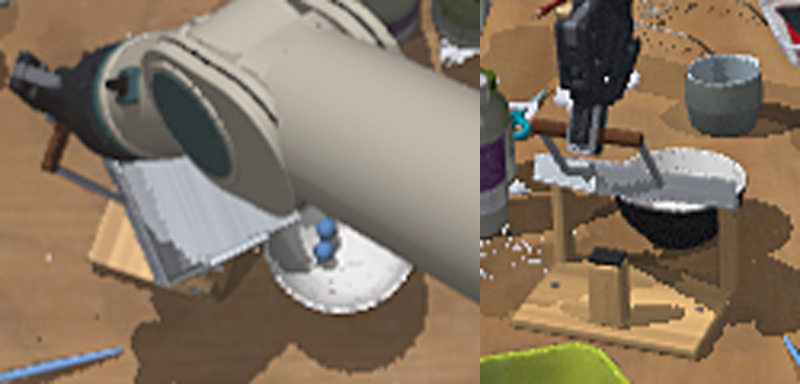

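Both blue beads lie in the bowl, at crop (325,228) and (323,250). Lowering the tray back along the same arc.

Emit:
{"method": "move_arm", "body": {"increments": [[0,0.08,0.5,2,0,0],[0,0.15,1.06,4,0,0],[0,0.2,1.6,6,0,0],[0,0.23,2.13,8,0,0],[0,0.24,2.67,10,0,0],[0,0.23,3.2,12,0,0],[0,0.2,3.74,14,0,0],[0,0.16,4.27,16,0,0],[0,0.09,4.8,18,0,0],[0,0.01,5.33,20,0,0],[0,-0.09,5.86,22,0,0],[0,-0.21,6.38,24,0,0],[0,-0.35,6.9,26,0,0],[0,-0.5,7.41,28,0,0],[0,-0.67,7.91,30,0,0],[0,-0.77,8.16,31,0,0],[0,-0.83,8.33,31.7,0,0],[0,-0.83,8.33,31.7,0,0],[0,-0.83,8.33,31.7,0,0]]}}

```text
clock: 16.45
eef_pos: [581.6, 236.8, 107.9]
tool_rot: [-3.076, -0.0, 2.817]
force: [-1.1, -7.3, 1.6]
width: 9.7
```

Open and retreat straight up along the fingers.

Emit:
{"method": "move_arm", "body": {"increments": [[0,0,0,0,0,0],[0,0,0,0,0,0],[0,0,0,0,0,0],[0,0,0,0,0,0],[0,0,0,0,0,0],[0,0,0,0,0,0],[0,0,-1,0,0,0],[0,0,-3,0,0,0],[0,0,-6,0,0,0],[0,0,-10,0,0,0],[0,0,-13,0,0,0],[0,0,-15,0,0,0],[0,0,-15,0,0,0],[0,0,-15,0,0,0]], "grip": -0.1}}

```text
clock: 17.85
eef_pos: [584.7, 246.9, 257.7]
tool_rot: [-3.078, -0.0, 2.817]
force: [0.4, -0.2, -1.0]
width: 38.1
```

```bash
python3 - <<'E'
from h import *
from cell import ctrl,eyes
s=ctrl.read_state(); t=eyes.get_image("wrist"); w=eyes.get_image("side")
w=cv2.resize(w[150:270,190:290],(320,384),interpolation=cv2.INTER_CUBIC)
cv2.imwrite("pics/t7.png",cv2.resize(np.hstack([t,w])[:,:,::-1],None,fx=.95,fy=.95)); print(s["clock"],s["eef_pos"],s["force"],s["width"])
E
```

```text
17.85 [584.68475324 246.93442569 257.67945889] [ 0.40289049 -0.22131853 -1.02709484] 38.11768533934145
```

View pics/t7.png

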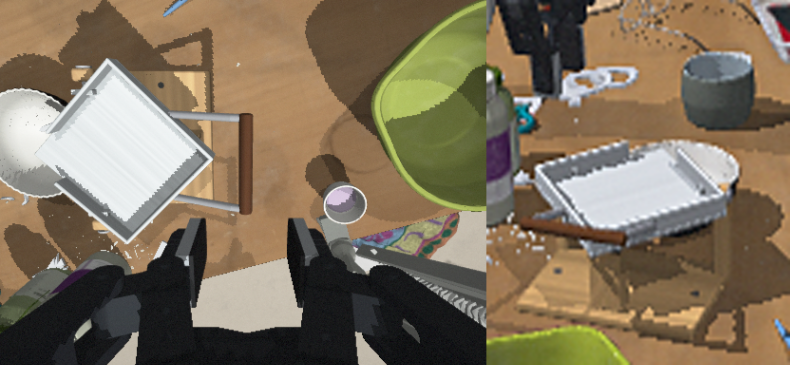

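The tray is back on its rest and empty, and the fingers are clear. One numeric check that the beads are in the bowl (top view), then I hand in.

```bash
python3 - <<'E'
from h import *
from cell import ctrl,eyes
c=eyes.calibration("top")
for k in range(2):
    t=eyes.get_image("top"); hsv=cv2.cvtColor(t,cv2.COLOR_RGB2HSV)
    m=cv2.inRange(hsv,(100,90,60),(125,255,255)); m[:100]=0; m[200:]=0; m[:,:200]=0; m[:,310:]=0
    n,l,st,ce=cv2.connectedComponentsWithStats(m)
    print([(st[i,4],ce[i].round(1),ray(c,ce[i],16).round(0)) for i in range(1,n) if st[i,4]>4])
cv2.imwrite("pics/end.png",cv2.resize(t[100:230,170:320],(600,520))[:,:,::-1])
E
```

```text
[]
[]
```

View pics/end.png

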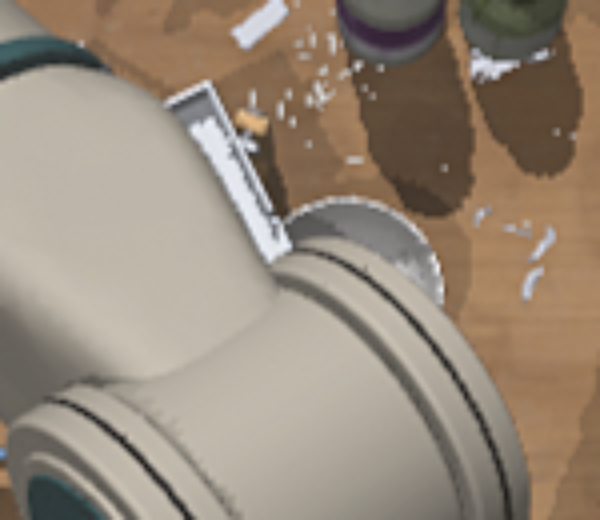

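The arm hides the bowl here, so I'll move the hand aside at the same height to check.

Emit:
{"method": "move_arm", "body": {"increments": [[0,-2,0,0,0,0],[0,-6,0,0,0,0],[0,-10,0,0,0,0],[0,-14,0,0,0,0],[0,-18,0,0,0,0],[0,-22,0,0,0,0],[0,-26,0,0,0,0],[0,-30,0,0,0,0],[0,-34,0,0,0,0],[0,-37,0,0,0,0],[0,-37,0,0,0,0],[0,-37,0,-8,0,0],[0,-37,0,-16,0,0],[0,-37,0,-20,0,0],[0,-37,0,-20,0,0]]}}

```text
clock: 19.55
eef_pos: [466.1, -105.2, 279.6]
tool_rot: [2.855, -0.004, 2.812]
force: [-0.4, -0.2, -0.8]
width: 38.6
```

```bash
python3 - <<'E'
from h import *
from cell import ctrl,eyes
s=ctrl.read_state(); c=eyes.calibration("wrist"); Tc=toolT(s)@c["tool_from_camera"]
w=eyes.get_image("wrist"); hsv=cv2.cvtColor(w,cv2.COLOR_RGB2HSV); m=cv2.inRange(hsv,(100,90,50),(125,255,255))
n,l,st,ce=cv2.connectedComponentsWithStats(m)
print([(st[i,4],ce[i].round(),ray(c,ce[i],16,Tc).round()) for i in range(1,n) if st[i,4]>20])
cv2.imwrite("pics/end2.png",w[:,:,::-1]); print(s["clock"],s["eef_pos"])
E
```

```text
[(np.int32(204), array([415.,  12.]), array([405., 213.,  16.])), (np.int32(277), array([301., 139.]), array([502.,  22.,  16.]))]
19.55 [ 466.10647647 -105.23605447  279.5814046 ]
```

```bash
python3 - <<'E'
from h import *
from cell import ctrl,eyes
s=ctrl.read_state(); c=eyes.calibration("wrist"); Tc=toolT(s)@c["tool_from_camera"]; ct=eyes.calibration("top")
for nm,T,lo in (("wrist",Tc,20),("top",ct["pose"],4)):
    cal=c if nm=="wrist" else ct
    w=eyes.get_image(nm); hsv=cv2.cvtColor(w,cv2.COLOR_RGB2HSV); m=cv2.inRange(hsv,(98,60,25),(128,255,255))
    n,l,st,ce=cv2.connectedComponentsWithStats(m)
    for i in range(1,n):
        P=ray(cal,ce[i],14,T)
        if st[i,4]>lo and np.hypot(*(P[:2]-[505,8]))<90: print(nm,st[i],ce[i].round(1),P.round(), "bead px",18*cal["fx"]/(T[2,3]-14))
    if nm=="wrist":
        for r in m[124:156:2,284:320]: print(''.join('#' if v else '.' for v in r))
    print(nm,"rim px",proj(cal,[[505-62,8,59],[505+62,8,59],[505,-54,59],[505,70,59]],T).round().tolist())
E
```

```text
wrist [292 126  17  28 299] [299.9 139.3] [503.  22.  14.] bead px 15.372541908280382
....................................
.............####...................
..........##########................
........#############...............
........##############..............
........##############..............
.........############...............
..........##########................
..............#####.................
............###########.............
...........#############............
..............###########...........
..............##########............
............############............
.............#########..............
....................................
wrist rim px [[290.0, 98.0], [318.0, 199.0], [255.0, 172.0], [352.0, 132.0]]
top [248 168   7  14  64] [251.1 174.5] [506.  21.  14.] bead px 6.9290519331314755
top rim px [[256.0, 197.0], [256.0, 148.0], [281.0, 172.0], [232.0, 172.0]]
```

Both views show the two beads touching, about 13 mm from the bowl's axis. Handing in.

```bash
python3 -c "
from cell import ctrl
print(ctrl.finish_job())"
```

```text
the job is handed in; nothing more can be done
None
```

I set the black bowl about 25 mm beyond the notch and gripped the handle bar. I then tipped the tray about 32° from rest along its pivot arc, so both beads rolled into the bowl. After that I lowered the tray onto its rest, let go and backed off; the job was handed in at about 20 s.

- **Beads:** the final wrist and top camera views agree. Two touching blue beads lie in the bowl, their common centre about 13 mm from its axis.
- **Bowl:** its rim matched the expected level outline after I set it down. I did not measure its tilt again after tipping the tray.
- **Tray:** it looked empty and back on its rest after release.
- **Forces:** the readings after each move stayed at about 14 N or less, and the gripper was clear of everything at the end.

**Checks that failed or disagreed:**
- The first end check found no beads because the arm hid the bowl from the top camera, so I moved the hand aside and measured again.
- I could not view the last picture (the limit of 12 was reached), so the final bead check used colour masks only.
- A thin flat white ring near the goal may lie partly under the bowl, though it did not visibly tilt it.

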